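Feed one bearing from the magazine to the pick-up rest

ROBOT

A 6-joint arm with a two-finger parallel gripper is mounted at the origin on a cart in front of the work surface, level with it; the furniture and walls round the work are solid. World frame = base frame: x ahead of the robot, y to its left, z up, the work surface at z = 0. Lengths are in m, angles in rad, forces in N, time in s.
With the tool pointing down it reaches from about 0.3 to 0.75 m from the base axis. Payload 8.5 kg.
Tool frame: the origin (TCP) lies on the centre line of the jaws, within the pads' length; the fingertips stand 11 mm ahead of it and the grasp point (between the pads) lies 8 mm behind it (bot.finger_overhang is the distance from the TCP to the fingertips, in m); z points along the fingers, y is the line along which they close (so a half turn about z gives the same grasp; the last joint's range is limited). The gripper opens to 88 mm and grips with 3 to 60 N. Pads are 18 mm wide; open, the fingers measure 123 mm over their backs; the gripper's body (75 mm by 187 mm) begins 45 mm behind the grasp point.
Start: joints at [1.021, 0.381, 1.297, -0, 1.464, -0.215], TCP at [0.181, 0.519, 0.25] pointing down, gripper open.
Joint ranges: [-3.11, 3.11], [-0.89, 2.33], [0.22, 2.48], [-1.42, 4.56], [0.17, 2.85], [-2.88, 2.88]. Speed limits (rad/s): [2.39, 2.39, 3.14, 3.14, 3.14, 3.14].

INTERFACE

Orientations are given as a unit quaternion [w, x, y, z].
In Python, from station import bot gives the robot as it stands.
- The arm moves only by the shell command python3 -m inch 'ROWS'. ROWS is JSON, a list of rows, each an object of numbers: "dx", "dy", "dz": the shift along the tool's x, y, z in mm; "ax", "ay", "az": the turn, a rotation vector about the tool's x, y, z in degrees; "hand": the opening, from 0 (shut) to 1 (fully open). A call has 1 to 8 rows; each row is the pose to reach, as a shift and turn from the pose commanded when the call began, along the tool's axes at that moment; what a row does not reach only later rows make up. A row lasts 1/8 s, in which the tool goes at most 62.5 mm and 10.7 degrees, less where a joint would pass 70% of its speed; a pose out of reach is approached as far as the arm can. A call with a gripper value outside its range is refused whole. The fingers move at their own pace and stop on an object; the grip force is fixed at half the most. Time passes only in rows, so rows that repeat a pose let the fingers close. It gives the time, the measured TCP pose, the force, the opening and the grip force at its end, in the units of the state.
- bot.get_state(): the state, without advancing time (a new reading comes with each control period).
- bot.capture(name): name is "scene" or "top"; returns the picture (480x640x3 uint8, red, green, blue); there is no depth.
- bot.camera_info(name): a dict with "fx", "fy", "cx", "cy" (pixels), "D" ([k1, k2, p1, p2, k3] as OpenCV has them; the pictures are not rectified), "pose" (4x4, takes a point from camera to world coordinates). Camera axes: x right, y down, z forward; pixel columns grow to the right and rows downward; lengths in m; the calibration is good to about 2 mm. A picture is of the moment at which its call begins. camera_info takes no time and is no camera call.
- bot.hand_in(): hands the job in; it is judged then, once.
Trained networks look in the newest picture that a camera, given by its name, has taken for a name from the list of things; names that differ only in an ending like _2 or _b are one class to them, and where a whole thing is asked for, a point or a joint stands for the part that bears it (a point fixed in the world has none). Each returns a list of dicts, best first, with "score" (0 to 1); they miss things now and then, are a little off and sometimes report something else, mostly with a low value. They report only what shows in the picture. A call takes as long as a camera call. They do not tell look-alikes from the thing itself.
- bot.outline_of(query, camera): "mask" (480x640 bool, what is visible of it).
- bot.spot_point(query, camera): "point" ([x, y, z] in m, in world coordinates, good to about 4 mm: a listed point, or the origin of a listed thing).
The state is a dict: "time": time; "joint_positions": joint angles; "qd": joint speeds; "joint_torque": joint torques, N m; "tool_pos": TCP position; "tcp_rot": TCP orientation; "ft_force": force on the tool from outside, world axes, zero at the start; "moment": the same for the moment, N m; "opening": finger opening in m; "grip_force": force on a finger pad.
Only numpy, scipy, OpenCV 4.12 (cv2) and the standard library are available. Lean on these libraries where they do the work, as an engineer would, in place of code of your own. Each camera call takes 0.05 s, during which the arm holds its last target. There are 200 camera calls.

TASK

Push the bearing feeder's sprung plunger all the way in with the fingertips so that one bearing slides out of the foot of the magazine, and let the plunger spring back fully. Then push that bearing sideways along the board with the fingertips until it lies right home in the V-shaped rest, touching both of its bars. Only push and slide, pick nothing up: leave the other two bearings in the magazine and the sanding block and the two wooden cups where they stand.

Things in the scene. Friction and masses are not known exactly. Their poses are not given: they have to be found in the camera images.
- feeder: bearing feeder fixed to the table: L-shaped waxed plywood board, top 12 mm above the table. Origin on the table under the magazine's axis; +x: plunger and bearings are pushed this way; +y: side of the V rest. Board x -80 to +132, y -62 to +62 mm, wing x +26 to +132 out to y +170. Bare table behind x -80. Slide guide and spring tubes (|y| 45 to 61 mm, x -75 to +10) at most 33 mm above the table.
- magazine_floor (a point): point on the board on the magazine's axis, 12 mm above the table. The magazine is two wooden cheeks (feeder x -36 to +38 mm, inner faces 33.5 mm and outer faces 43.5 mm either side, tops 72 mm above the table) with corner strips; three bearings lie stacked in it; its front gate is open up to 19 mm above the board, so one bearing at a time passes.
- plunger (a joint): travel of the sprung plunger (flat steel bar, crosshead, round palm pad) along the feeder's +x: 0 out at rest, 0.080 m fully in against its stop. Spring: 7.5 N at rest, 9.9 N fully in, bearing friction adds up to 8 N; it returns by itself in about a second. Fully in, the lowest bearing has been moved to the outlet; on its return the other two drop onto the board.
- plunger_pad (a point): centre of the flat outer face of the plunger's upright turned-wood palm pad (52 mm diameter, 12 mm thick), 42 mm above the table, 175 mm behind the magazine axis (feeder -x) at rest; moves with the plunger; faces the feeder's -x. The steel crosshead at its foot is 122 mm wide, top 29 mm above the table.
- bearing_1: the lowest of the three equal bearings in the magazine, the one that comes out: steel ring 62 mm outer diameter, 16 mm high, 0.2 kg, lying flat. Origin at the centre of its underside (on the board, 12 mm above the table).
- bearing_2: the middle bearing in the magazine, same size; origin at the centre of its underside, 28 mm above the table at first, 12 mm once the first has gone and the plunger is back.
- bearing_3: the top bearing in the magazine, same size; origin at the centre of its underside, 44 mm above the table at first, 28 mm afterwards.
- outlet (a point): point on the board's top where the centre of the ejected bearing comes to lie, 74 mm in front of the magazine axis (feeder +x); the board is flat and clear from here to the V rest.
- v_rest: V rest: two slippery white nylon bars (14 mm high and thick, faces 54 mm, 60 degrees between them) and a tie behind, fixed on the board's wing. Origin on the board's top where the centre of a bearing lies when it touches both bars; mouth (80 mm) towards its own -y (to the outlet). Its y is within 0.12 rad of the feeder's; it stands 90 to 114 mm to the +y side of the outlet, within 7 mm in x.
- sanding_block: bystander: sanding block, 63 x 112 x 33 mm, loose on the table; origin at the centre of its underside.
- small_cup: bystander: small turned wooden cup, 48 mm diameter, 26 mm high, loose on the table; origin at the centre of its underside.
- ring_cup: bystander: small wooden cup with a ring handle, 48 x 74 x 36 mm, loose on the table; origin at the centre of its underside.
There are look-alikes about, which are no part of the job. What is shaped like the bearing_3 but red is not meant.

How it is judged:
By the outcome, as a careful person would: the job done as asked, in the order asked, and still so for the second after the job is handed in, with the robot touching nothing.
It also fails if it takes over 58 s, if anything falls off the work surface, if the arm or the gripper's body presses on something with over 40 N, if the wrist force passes 120 N, or if a joint passes its speed limit or range.

## Working session

There is one attempt and no reset: what is moved stays moved. The work goes in short steps, Python scripts to look and compute and a shell command to move; the robot and the scene stay as the last step left them, time stands still between calls to the robot, and variables do not carry over. Pictures are saved under pics/ and viewed, at most 10 in all, crops included, and the job is handed in when it is done.

```bash
mkdir -p pics; ls; python3 - <<'E'
from station import bot
import cv2,numpy as np
s=bot.get_state();print(s['time'],s['tool_pos'],s['tcp_rot'],s['ft_force'])
for c in('scene','top'):
    cv2.imwrite(f'pics/{c}0.png',bot.capture(c)[:,:,::-1])
    i=bot.camera_info(c);print(c,i['fx'],np.round(i['pose'],3).tolist())
    for q in('magazine_floor','plunger_pad','outlet','v_rest','bearing_1','sanding_block','small_cup','ring_cup','feeder'):
        print(q,[(round(r['score'],2),np.round(r['point'],3).tolist()) for r in bot.spot_point(q,c)[:4]])
E
```

```text
pics
0.0 [0.18057831 0.51923712 0.24913293] [-2.82658983e-04  1.66622329e-01  9.86020516e-01 -6.80080864e-04] [-0.24436148  0.38142471  0.44485778]
scene 483.0090265033467 [[0.487, -0.573, 0.66, -0.168], [-0.874, -0.312, 0.374, -0.564], [-0.008, -0.758, -0.652, 0.784], [0.0, 0.0, 0.0, 1.0]]
magazine_floor [(0.95, [0.516, -0.143, 0.01])]
plunger_pad [(0.2, [0.513, -0.14, 0.002])]
outlet [(0.9, [0.533, -0.214, 0.011])]
v_rest [(0.65, [0.627, -0.192, 0.02])]
bearing_1 [(0.62, [0.628, -0.191, 0.018]), (0.61, [0.508, -0.146, 0.044]), (0.61, [0.666, -0.489, 0.002]), (0.58, [0.41, 0.123, 0.0])]
sanding_block [(0.71, [0.737, -0.304, -0.0])]
small_cup [(0.81, [0.382, -0.148, -0.002]), (0.75, [0.734, -0.303, -0.002])]
ring_cup [(0.73, [0.44, 0.22, 0.002])]
feeder [(0.65, [0.625, -0.193, 0.018]), (0.56, [0.515, -0.14, 0.003])]
top 525.3711970690706 [[0.025, -0.999, 0.034, 0.5], [-1.0, -0.025, -0.0, -0.141], [0.001, -0.034, -0.999, 1.288], [0.0, 0.0, 0.0, 1.0]]
magazine_floor [(0.92, [0.513, -0.137, 0.016])]
plunger_pad [(0.77, [0.464, 0.026, 0.043])]
outlet [(0.85, [0.532, -0.21, 0.014])]
v_rest [(0.63, [0.628, -0.189, 0.015])]
bearing_1 [(0.91, [0.671, -0.492, 0.001]), (0.72, [0.513, -0.145, 0.043]), (0.68, [0.511, -0.134, 0.002]), (0.67, [0.411, 0.124, -0.001])]
sanding_block [(0.64, [0.736, -0.303, 0.001])]
small_cup [(0.76, [0.383, -0.142, -0.001]), (0.58, [0.528, -0.212, 0.013])]
ring_cup [(0.71, [0.438, 0.22, -0.0])]
feeder [(0.69, [0.511, -0.139, -0.001])]
```

View pics/top0.png

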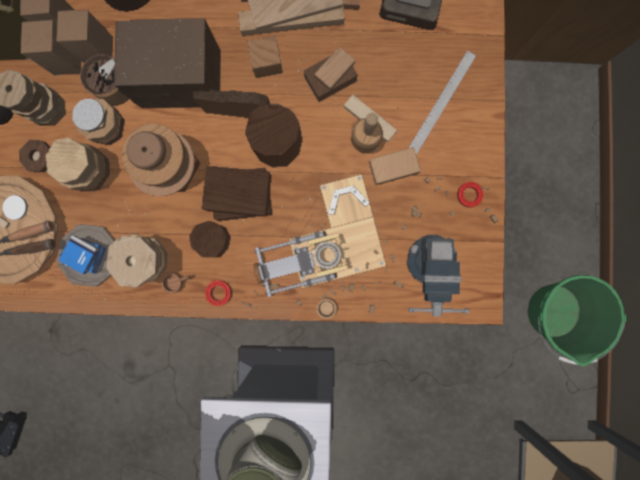

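View pics/scene0.png

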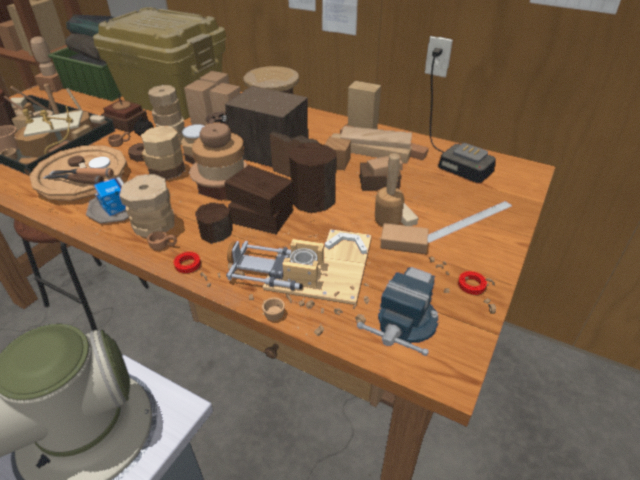

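The top view shows the feeder with its magazine at about (328,255), the pad at (260,270) and the V at (349,197). A look-alike ring lies at (218,292) in red and another at (470,194). The bearings meant are the steel ones in the magazine at (328,255), as they are stacked between the cheeks. I'll confirm this with a model overlay on an enlarged crop.

```bash
cat > h.py <<'E'
from station import bot
import cv2,numpy as np
def proj(c,P):
    i=bot.camera_info(c);T=np.linalg.inv(i['pose']);K=np.array([[i['fx'],0,i['cx']],[0,i['fy'],i['cy']],[0,0,1.]])
    return cv2.projectPoints(np.asarray(P,float).reshape(-1,1,3),cv2.Rodrigues(T[:3,:3])[0],T[:3,3],K,np.array(i['D'],float))[0].reshape(-1,2)
def unproj(c,px,z):
    i=bot.camera_info(c);K=np.array([[i['fx'],0,i['cx']],[0,i['fy'],i['cy']],[0,0,1.]])
    n=cv2.undistortPoints(np.asarray(px,float).reshape(-1,1,2),K,np.array(i['D'],float)).reshape(-1,2)
    R=np.array(i['pose']);d=np.c_[n,np.ones(len(n))]@R[:3,:3].T
    return R[:3,3]+d*((z-R[2,3])/d[:,2:])
def f2w(o,th,P):
    P=np.asarray(P,float).reshape(-1,3)/1000;c,s=np.cos(th),np.sin(th)
    return P@np.array([[c,s,0],[-s,c,0],[0,0,1]])+np.r_[o,0]
BOARD=[(-80,-62,12),(132,-62,12),(132,170,12),(26,170,12),(26,62,12),(-80,62,12)]
CH=[[(-36,s*33.5,72),(38,s*33.5,72),(38,s*43.5,72),(-36,s*43.5,72)] for s in(1,-1)]
def circ(x,y,z,r): 
    a=np.linspace(0,6.28,40);return [(x+r*np.cos(t),y+r*np.sin(t),z) for t in a]
def overlay(img,c,o,th,extra,box,k,name):
    x0,y0,x1,y1=box
    im=cv2.resize(np.ascontiguousarray(img[y0:y1,x0:x1,::-1]),None,fx=k,fy=k,interpolation=cv2.INTER_CUBIC)
    for P in extra:
        q=(proj(c,f2w(o,th,P))-[x0,y0]+.5)*k
        cv2.polylines(im,[np.round(q).astype(int)],True,(0,0,255),1)
    cv2.imwrite(name,im)
E
python3 - <<'E'
from h import *
o=[.514,-.139];th=np.radians(-74)
im=cv2.imread('pics/top0.png')[:,:,::-1]
pad=[(-175,-26,42),(-175,26,42),(-175,26,68),(-175,-26,68)]
overlay(im,'top',o,th,[BOARD,*CH,circ(0,0,60,31),circ(74,0,12,3),[(-175,-26,68),(-175,26,68)],[(-175,-61,29),(-175,61,29)]],(245,165,395,300),5,'pics/ov0.png')
E
```

```text
(no output)
```

View pics/ov0.png

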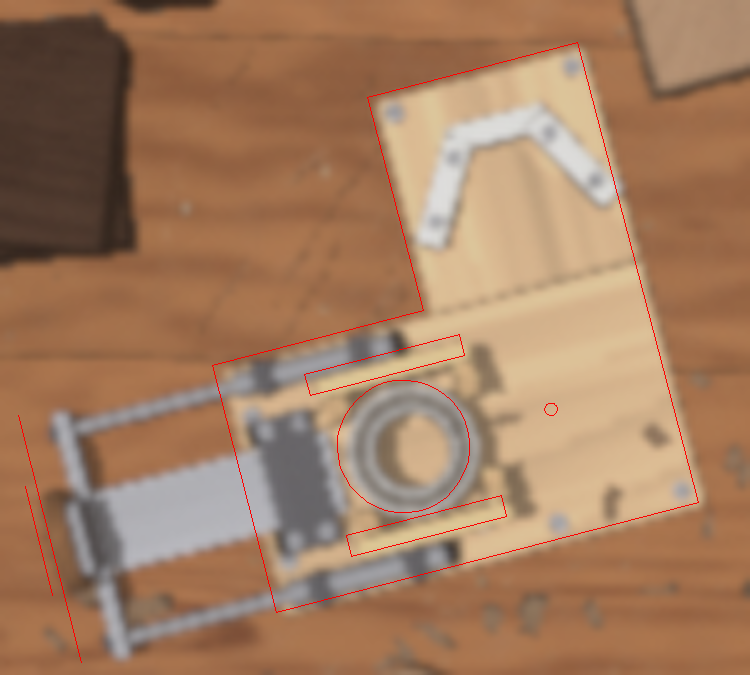

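```bash
python3 - <<'E'
from h import *
o=np.array([.5127,-.140]);th=np.radians(-74)
print('V',unproj('top',[[245+518.5/5-.5,165+216/5-.5]],.026))
# dark cylinder height: same top centre in both cams
from scipy.optimize import least_squares
r=least_squares(lambda p:np.r_[proj('top',[p])[0]-[209,238],proj('scene',[p])[0]-[214,215]],[.55,.13,.05]);print('cyl',r.x,r.fun)
r=least_squares(lambda p:np.r_[proj('top',[p])[0]-[245+70/5,165+537/5],proj('scene',[p])[0]-[236,247]],[.46,.03,.05]);print('pad?',r.x,r.fun)
for n,x,y,z in(('pre',-204,0,45),):print(n,f2w(o,th,[(x,y,z)]))
E
python3 -m inch '[{"dx":-413,"dy":-347,"dz":60,"az":54.8,"hand":0},{"dx":-413,"dy":-347,"dz":60,"az":54.8,"hand":0},{"dx":-413,"dy":-347,"dz":60,"az":54.8,"hand":0},{"dx":-413,"dy":-347,"dz":60,"az":54.8,"hand":0},{"dx":-413,"dy":-347,"dz":60,"az":54.8,"hand":0},{"dx":-413,"dy":-347,"dz":60,"az":54.8,"hand":0},{"dx":-413,"dy":-347,"dz":60,"az":54.8,"hand":0},{"dx":-413,"dy":-347,"dz":60,"az":54.8,"hand":0}]'
```

```text
V [[ 0.62652222 -0.19179     0.026     ]]
cyl [0.54402119 0.13607742 0.05299348] [-0.05103396  0.03723953  0.06645565  0.00071438]
pad? [0.46739308 0.01326818 0.05650693] [ 0.65716239 -0.45931882 -0.78203084  0.0028217 ]
pre [[0.45646998 0.05609739 0.045     ]]invalid input at $[0]: expected keys dx, dy, dz, ax, ay, az, hand
```

```bash
python3 -m inch '[{"dx":-413,"dy":-347,"dz":60,"ax":0,"ay":0,"az":54.8,"hand":0},{"dx":-413,"dy":-347,"dz":60,"ax":0,"ay":0,"az":54.8,"hand":0},{"dx":-413,"dy":-347,"dz":60,"ax":0,"ay":0,"az":54.8,"hand":0},{"dx":-413,"dy":-347,"dz":60,"ax":0,"ay":0,"az":54.8,"hand":0},{"dx":-413,"dy":-347,"dz":60,"ax":0,"ay":0,"az":54.8,"hand":0},{"dx":-413,"dy":-347,"dz":60,"ax":0,"ay":0,"az":54.8,"hand":0},{"dx":-413,"dy":-347,"dz":60,"ax":0,"ay":0,"az":54.8,"hand":0},{"dx":-413,"dy":-347,"dz":60,"ax":0,"ay":0,"az":54.8,"hand":0}]'
```

```text
time: 2.0
tool_pos: [0.4359, 0.0905, 0.1945]
tcp_rot: [0.0, 0.602, 0.799, 0.0]
ft_force: [0.1, 0.5, 0.5]
opening: 0.0105
grip_force: 0.0
```

```bash
python3 -m inch '[{"dx":-30,"dy":8,"dz":50,"ax":0,"ay":0,"az":0,"hand":0},{"dx":-30,"dy":8,"dz":100,"ax":0,"ay":0,"az":0,"hand":0},{"dx":-30,"dy":8,"dz":100,"ax":0,"ay":0,"az":0,"hand":0}]'
```

```text
time: 2.38
tool_pos: [0.4496, 0.0657, 0.0926]
tcp_rot: [-0.003, 0.602, 0.798, -0.002]
ft_force: [-0.5, 0.7, 0.5]
opening: 0.0002
grip_force: 0.0
```

```bash
python3 -m inch '[{"dx":-6,"dy":4,"dz":47,"ax":0,"ay":0,"az":0,"hand":0},{"dx":-6,"dy":4,"dz":47,"ax":0,"ay":0,"az":0,"hand":0},{"dx":-6,"dy":4,"dz":47,"ax":0,"ay":0,"az":0,"hand":0}]'; python3 - <<'E'
from h import *
im=bot.capture('scene');cv2.imwrite('pics/s1.png',cv2.resize(im[170:330,170:380,::-1],None,fx=3.6,fy=3.6,interpolation=2))
print(bot.get_state()['tool_pos'])
E
```

```text
time: 2.75
tool_pos: [0.4573, 0.0615, 0.0496]
tcp_rot: [0.001, 0.601, 0.799, 0.001]
ft_force: [0.6, 0.2, -0.1]
opening: -0.0001
grip_force: 0.0
[0.45732304 0.06148737 0.04965274]
```

View pics/s1.png

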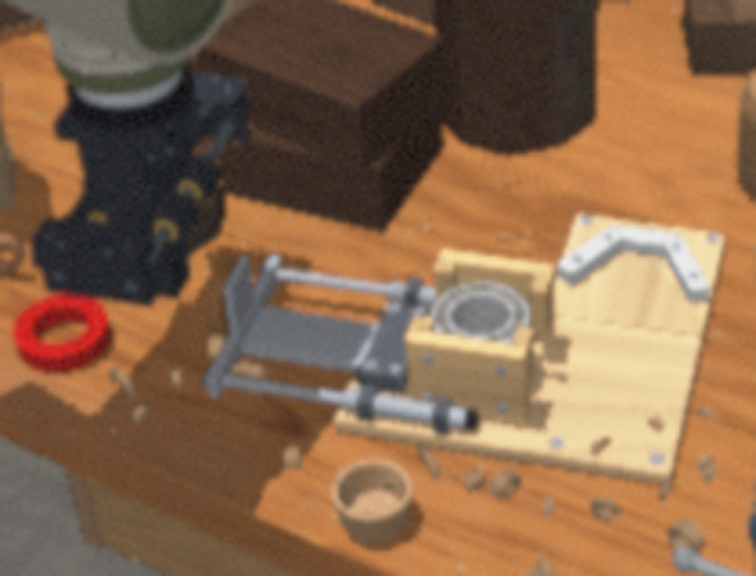

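```bash
python3 -c "
from h import *
print(proj('scene',[[.457,.0615,.039],[.457,.0615,.1],[.466,.028,.042]])*1.0)"; python3 -m inch '[{"dx":-10,"dy":-2,"dz":4,"ax":0,"ay":0,"az":0,"hand":0},{"dx":-20,"dy":-2,"dz":4,"ax":0,"ay":0,"az":0,"hand":0},{"dx":-30,"dy":-2,"dz":4,"ax":0,"ay":0,"az":0,"hand":0},{"dx":-40,"dy":-2,"dz":4,"ax":0,"ay":0,"az":0,"hand":0},{"dx":-40,"dy":-2,"dz":4,"ax":0,"ay":0,"az":0,"hand":0}]'
```

```text
[[216.85785574 248.71976521]
 [212.98449559 228.48758172]
 [230.49100715 250.05410678]]
time: 3.42
tool_pos: [0.4657, 0.0222, 0.0439]
tcp_rot: [-0.0, 0.602, 0.798, 0.001]
ft_force: [0.2, 7.5, 3.4]
opening: 0.0004
grip_force: 3.8
```

```bash
python3 -m inch '[{"dx":-8,"dy":0,"dz":0,"ax":0,"ay":0,"az":0,"hand":0},{"dx":-16,"dy":0,"dz":0,"ax":0,"ay":0,"az":0,"hand":0},{"dx":-24,"dy":0,"dz":0,"ax":0,"ay":0,"az":0,"hand":0},{"dx":-32,"dy":0,"dz":0,"ax":0,"ay":0,"az":0,"hand":0},{"dx":-40,"dy":0,"dz":0,"ax":0,"ay":0,"az":0,"hand":0},{"dx":-48,"dy":0,"dz":0,"ax":0,"ay":0,"az":0,"hand":0},{"dx":-55,"dy":0,"dz":0,"ax":0,"ay":0,"az":0,"hand":0},{"dx":-55,"dy":0,"dz":0,"ax":0,"ay":0,"az":0,"hand":0}]'
```

```text
time: 4.42
tool_pos: [0.4809, -0.0302, 0.0439]
tcp_rot: [-0.001, 0.602, 0.798, 0.001]
ft_force: [0.8, 9.7, 5.5]
opening: 0.0005
grip_force: 4.6
```

```bash
python3 -m inch '[{"dx":-4,"dy":0,"dz":0,"ax":0,"ay":0,"az":0,"hand":0},{"dx":-8,"dy":0,"dz":0,"ax":0,"ay":0,"az":0,"hand":0},{"dx":-10,"dy":0,"dz":0,"ax":0,"ay":0,"az":0,"hand":0},{"dx":-10,"dy":0,"dz":0,"ax":0,"ay":0,"az":0,"hand":0}]'; python3 -m inch '[{"dx":-3,"dy":0,"dz":0,"ax":0,"ay":0,"az":0,"hand":0},{"dx":-3,"dy":0,"dz":0,"ax":0,"ay":0,"az":0,"hand":0}]'
```

```text
time: 4.92
tool_pos: [0.4834, -0.0393, 0.0439]
tcp_rot: [-0.001, 0.602, 0.799, 0.001]
ft_force: [0.2, 12.7, 6.5]
opening: 0.0004
grip_force: 6.0
time: 5.18
tool_pos: [0.4838, -0.0408, 0.0439]
tcp_rot: [-0.002, 0.602, 0.798, 0.002]
ft_force: [1.2, 21.9, 9.2]
opening: 0.0005
grip_force: 10.5
```

```bash
python3 -m inch '[{"dx":-3,"dy":0,"dz":0,"ax":0,"ay":0,"az":0,"hand":0},{"dx":-3,"dy":0,"dz":0,"ax":0,"ay":0,"az":0,"hand":0},{"dx":-3,"dy":0,"dz":0,"ax":0,"ay":0,"az":0,"hand":0}]'; python3 - <<'E'
from h import *
bot.capture('top')
for q in('outlet','bearing_1'):print([(round(r['score'],2),np.round(r['point'],3).tolist()) for r in bot.spot_point(q,'top')])
E
```

```text
time: 5.55
tool_pos: [0.4838, -0.041, 0.0439]
tcp_rot: [-0.004, 0.602, 0.798, 0.003]
ft_force: [-0.3, 40.6, 14.4]
opening: 0.0002
grip_force: 19.3
[(0.69, [0.531, -0.213, 0.014])]
[(0.91, [0.511, -0.148, 0.037]), (0.74, [0.669, -0.49, 0.002]), (0.62, [0.411, 0.123, 0.0]), (0.58, [0.534, -0.212, 0.007]), (0.4, [0.384, -0.145, -0.002])]
```

```bash
python3 -m inch '[{"dx":20,"dy":0,"dz":0,"ax":0,"ay":0,"az":0,"hand":0},{"dx":40,"dy":0,"dz":0,"ax":0,"ay":0,"az":0,"hand":0},{"dx":65,"dy":0,"dz":0,"ax":0,"ay":0,"az":0,"hand":0},{"dx":95,"dy":0,"dz":0,"ax":0,"ay":0,"az":0,"hand":0},{"dx":120,"dy":0,"dz":0,"ax":0,"ay":0,"az":0,"hand":0},{"dx":120,"dy":0,"dz":-60,"ax":0,"ay":0,"az":0,"hand":0},{"dx":120,"dy":0,"dz":-110,"ax":0,"ay":0,"az":0,"hand":0},{"dx":120,"dy":0,"dz":-110,"ax":0,"ay":0,"az":0,"hand":0}]'; python3 - <<'E'
from h import *
im=bot.capture('top')
o=np.array([.5127,-.140]);th=np.radians(-74)
for q in('plunger_pad','bearing_1'):print([(round(r['score'],2),np.round(r['point'],3).tolist()) for r in bot.spot_point(q,'top')])
w=np.array([.6265,-.1918])-o;c,s=np.cos(th),np.sin(th);vx,vy=1000*(w@[c,s]),1000*(w@[-s,c]);print(vx,vy)
bars=[[(vx+k*40,vy-7.3,26),(vx+k*13,vy+39.5,26),(vx+k*(13+12.1),vy+46.5,26),(vx+k*52.1,vy-.3,26)] for k in(1,-1)]
overlay(im,'top',o,th,[BOARD,*bars,circ(vx,vy,12,3),circ(74,0,28,31)],(245,165,395,300),5,'pics/ov1.png')
E
```

```text
time: 6.7
tool_pos: [0.4535, 0.0689, 0.1564]
tcp_rot: [0.003, 0.602, 0.799, 0.002]
ft_force: [-0.5, -0.0, -1.0]
opening: 0.0001
grip_force: 0.0
[(0.84, [0.463, 0.027, 0.043])]
[(0.77, [0.509, -0.144, 0.027]), (0.76, [0.669, -0.492, 0.002]), (0.57, [0.537, -0.214, 0.01]), (0.36, [0.509, -0.138, 0.013])]
81.16088694157939 95.11356596646004
```

View pics/ov1.png

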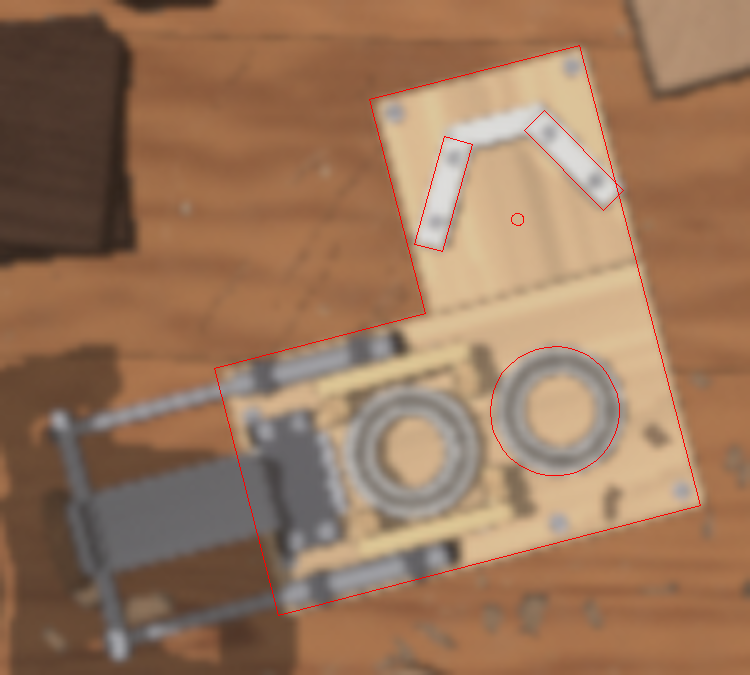

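The bearing lies at (557,411) in the crop, at the outlet. The plunger is back in its rest position, with the crosshead at (90,530), and the V model overlay fits the bars.

```bash
python3 -m inch '[{"dx":-292,"dy":-55,"dz":0,"ax":0,"ay":0,"az":90,"hand":0.23},{"dx":-292,"dy":-55,"dz":0,"ax":0,"ay":0,"az":90,"hand":0.23},{"dx":-292,"dy":-55,"dz":0,"ax":0,"ay":0,"az":90,"hand":0.23},{"dx":-292,"dy":-55,"dz":0,"ax":0,"ay":0,"az":90,"hand":0.23},{"dx":-292,"dy":-55,"dz":0,"ax":0,"ay":0,"az":90,"hand":0.23},{"dx":-292,"dy":-55,"dz":0,"ax":0,"ay":0,"az":90,"hand":0.23},{"dx":-292,"dy":-55,"dz":0,"ax":0,"ay":0,"az":90,"hand":0.23},{"dx":-292,"dy":-55,"dz":0,"ax":0,"ay":0,"az":90,"hand":0.23}]'; python3 -m inch '[{"dx":0,"dy":0,"dz":0,"ax":0,"ay":0,"az":0,"hand":0.23},{"dx":0,"dy":0,"dz":0,"ax":0,"ay":0,"az":0,"hand":0.23}]'
```

```text
time: 7.85
tool_pos: [0.4791, -0.2265, 0.1514]
tcp_rot: [-0.001, 0.985, 0.171, -0.001]
ft_force: [0.2, 0.2, -0.3]
opening: 0.0207
grip_force: 0.0
time: 8.1
tool_pos: [0.4795, -0.2265, 0.1526]
tcp_rot: [-0.001, 0.984, 0.176, -0.001]
ft_force: [-0.4, -0.3, 0.6]
opening: 0.0203
grip_force: 0.0
```

```bash
python3 -m inch '[{"dx":1,"dy":1,"dz":50,"ax":0,"ay":0,"az":4.3,"hand":0.23},{"dx":1,"dy":1,"dz":95,"ax":0,"ay":0,"az":4.3,"hand":0.23},{"dx":1,"dy":1,"dz":115,"ax":0,"ay":0,"az":4.3,"hand":0.23},{"dx":1,"dy":1,"dz":122,"ax":0,"ay":0,"az":4.3,"hand":0.23},{"dx":1,"dy":1,"dz":122,"ax":0,"ay":0,"az":4.3,"hand":0.23}]'; python3 - <<'E'
from h import *
p=bot.get_state()['tool_pos'];w=p[:2]-[.5127,-.140];th=np.radians(-74);c,s=np.cos(th),np.sin(th);print(w@[c,s],w@[-s,c],p[2])
im=bot.capture('scene');cv2.imwrite('pics/s2.png',cv2.resize(im[170:330,210:420,::-1],None,fx=3.6,fy=3.6,interpolation=2))
E
```

```text
time: 8.72
tool_pos: [0.4812, -0.2272, 0.0316]
tcp_rot: [-0.0, 0.99, 0.138, -0.0]
ft_force: [-0.1, -0.6, 0.1]
opening: 0.02
grip_force: 0.0
0.07511688980147979 -0.054341677604235715 0.031594418781933704
```

View pics/s2.png

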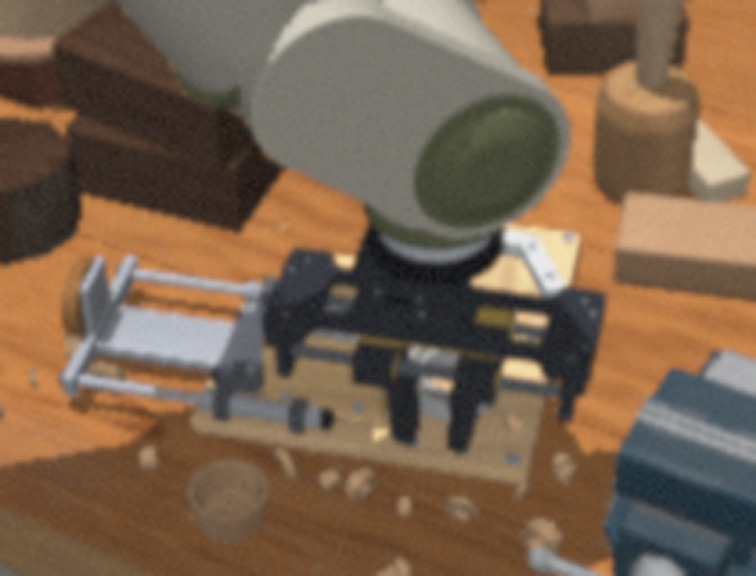

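The plunger is out with its pad at (80,300), and both fingertips are over the board on the near side of the bearing at (405,430) and (460,440). Next I push along the tool's +x.

```bash
python3 -m inch '[{"dx":7,"dy":0,"dz":1,"ax":0,"ay":0,"az":0,"hand":0.23},{"dx":13,"dy":0,"dz":1,"ax":0,"ay":0,"az":0,"hand":0.23},{"dx":18,"dy":0,"dz":1,"ax":0,"ay":0,"az":0,"hand":0.23},{"dx":24,"dy":0,"dz":1,"ax":0,"ay":0,"az":0,"hand":0.23},{"dx":31,"dy":0.5,"dz":1,"ax":0,"ay":0,"az":0,"hand":0.23},{"dx":39,"dy":1,"dz":1,"ax":0,"ay":0,"az":0,"hand":0.23},{"dx":47,"dy":1.5,"dz":1,"ax":0,"ay":0,"az":0,"hand":0.23},{"dx":55,"dy":2,"dz":1,"ax":0,"ay":0,"az":0,"hand":0.23}]'; python3 -m inch '[{"dx":8,"dy":0.5,"dz":0,"ax":0,"ay":0,"az":0,"hand":0.23},{"dx":16,"dy":1.2,"dz":0,"ax":0,"ay":0,"az":0,"hand":0.23},{"dx":24,"dy":2,"dz":0,"ax":0,"ay":0,"az":0,"hand":0.23},{"dx":32,"dy":2.8,"dz":0,"ax":0,"ay":0,"az":0,"hand":0.23},{"dx":38,"dy":3.4,"dz":0,"ax":0,"ay":0,"az":0,"hand":0.23},{"dx":42,"dy":3.8,"dz":0,"ax":0,"ay":0,"az":0,"hand":0.23},{"dx":44,"dy":4,"dz":0,"ax":0,"ay":0,"az":0,"hand":0.23},{"dx":44,"dy":4,"dz":0,"ax":0,"ay":0,"az":0,"hand":0.23}]'
```

```text
time: 9.78
tool_pos: [0.5351, -0.2139, 0.0304]
tcp_rot: [-0.0, 0.991, 0.137, -0.0]
ft_force: [-1.1, 0.4, 1.6]
opening: 0.0203
grip_force: 0.8
time: 10.78
tool_pos: [0.5781, -0.2059, 0.0304]
tcp_rot: [-0.0, 0.991, 0.137, 0.0]
ft_force: [-0.1, -0.2, -0.6]
opening: 0.0205
grip_force: 0.1
```

```bash
python3 -m inch '[{"dx":3,"dy":0,"dz":0,"ax":0,"ay":0,"az":0,"hand":0.23},{"dx":6,"dy":0,"dz":0,"ax":0,"ay":0,"az":0,"hand":0.23},{"dx":8,"dy":0,"dz":0,"ax":0,"ay":0,"az":0,"hand":0.23},{"dx":8,"dy":0,"dz":0,"ax":0,"ay":0,"az":0,"hand":0.23}]'; python3 -m inch '[{"dx":1.5,"dy":0,"dz":0,"ax":0,"ay":0,"az":0,"hand":0.23},{"dx":3,"dy":0,"dz":0,"ax":0,"ay":0,"az":0,"hand":0.23},{"dx":3,"dy":0,"dz":0,"ax":0,"ay":0,"az":0,"hand":0.23}]'
```

```text
time: 11.28
tool_pos: [0.5859, -0.2038, 0.0305]
tcp_rot: [0.0, 0.991, 0.137, 0.0]
ft_force: [0.8, -0.1, -0.1]
opening: 0.0206
grip_force: 0.0
time: 11.65
tool_pos: [0.5887, -0.2029, 0.0304]
tcp_rot: [-0.0, 0.991, 0.137, 0.0]
ft_force: [0.1, -0.3, 0.0]
opening: 0.0199
grip_force: 0.2
```

```bash
python3 -m inch '[{"dx":1,"dy":0,"dz":0,"ax":0,"ay":0,"az":0,"hand":0.23},{"dx":2,"dy":0,"dz":0,"ax":0,"ay":0,"az":0,"hand":0.23},{"dx":2,"dy":0,"dz":0,"ax":0,"ay":0,"az":0,"hand":0.23}]'; python3 -m inch '[{"dx":1,"dy":0,"dz":0,"ax":0,"ay":0,"az":0,"hand":0.23},{"dx":1,"dy":0,"dz":0,"ax":0,"ay":0,"az":0,"hand":0.23}]';  python3 - <<'E'
from h import *
im=bot.capture('scene');cv2.imwrite('pics/s3.png',cv2.resize(im[190:310,270:430,::-1],None,fx=4.7,fy=4.7,interpolation=2))
E
```

```text
time: 12.02
tool_pos: [0.5906, -0.2024, 0.0305]
tcp_rot: [0.0, 0.991, 0.137, 0.0]
ft_force: [-0.7, -0.7, -0.4]
opening: 0.0203
grip_force: 0.3
time: 12.28
tool_pos: [0.5914, -0.2021, 0.0304]
tcp_rot: [-0.0, 0.991, 0.137, -0.0]
ft_force: [-1.2, 0.3, 0.5]
opening: 0.0202
grip_force: 0.6
```

View pics/s3.png

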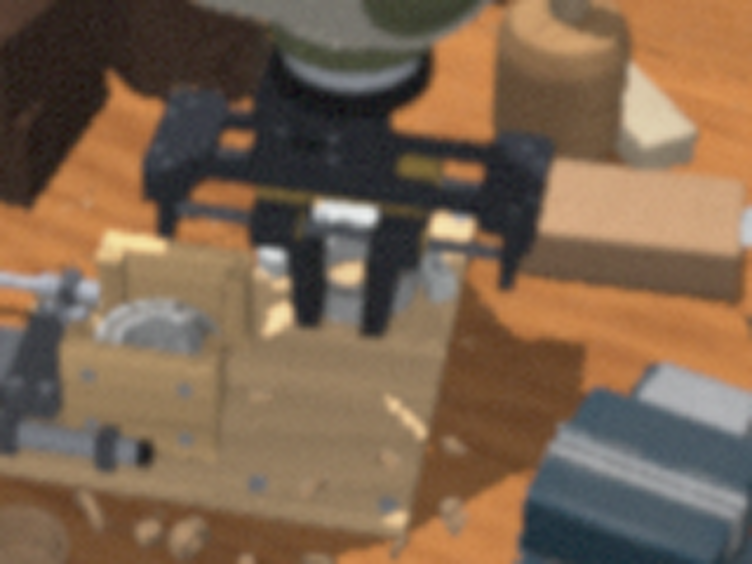

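```bash
for i in 1 2; do :; done; python3 -m inch '[{"dx":1,"dy":0,"dz":0,"ax":0,"ay":0,"az":0,"hand":0.23},{"dx":1.5,"dy":0,"dz":0,"ax":0,"ay":0,"az":0,"hand":0.23}]'; python3 -m inch '[{"dx":1,"dy":0,"dz":0,"ax":0,"ay":0,"az":0,"hand":0.23},{"dx":1,"dy":0,"dz":0,"ax":0,"ay":0,"az":0,"hand":0.23}]'
```

```text
time: 12.58
tool_pos: [0.5925, -0.2015, 0.0304]
tcp_rot: [-0.0, 0.991, 0.137, -0.001]
ft_force: [-4.5, 0.9, 1.5]
opening: 0.02
grip_force: 2.2
time: 12.82
tool_pos: [0.5928, -0.2014, 0.0303]
tcp_rot: [-0.0, 0.991, 0.137, -0.001]
ft_force: [-8.2, 0.5, 2.9]
opening: 0.0203
grip_force: 3.7
```

```bash
python3 -m inch '[{"dx":-6,"dy":0,"dz":0,"ax":0,"ay":0,"az":0,"hand":0.23},{"dx":-10,"dy":0,"dz":0,"ax":0,"ay":0,"az":0,"hand":0},{"dx":-10,"dy":0,"dz":0,"ax":0,"ay":0,"az":0,"hand":0},{"dx":-10,"dy":0,"dz":0,"ax":0,"ay":0,"az":0,"hand":0},{"dx":-7,"dy":0,"dz":0,"ax":0,"ay":0,"az":0,"hand":0},{"dx":-5,"dy":0,"dz":0,"ax":0,"ay":0,"az":0,"hand":0},{"dx":-4,"dy":0,"dz":0,"ax":0,"ay":0,"az":0,"hand":0},{"dx":-4,"dy":0,"dz":0,"ax":0,"ay":0,"az":0,"hand":0}]'; python3 -m inch '[{"dx":1,"dy":0,"dz":0,"ax":0,"ay":0,"az":0,"hand":0},{"dx":2,"dy":0,"dz":0,"ax":0,"ay":0,"az":0,"hand":0},{"dx":2,"dy":0,"dz":0,"ax":0,"ay":0,"az":0,"hand":0}]'; python3 -m inch '[{"dx":1,"dy":0,"dz":0,"ax":0,"ay":0,"az":0,"hand":0},{"dx":1,"dy":0,"dz":0,"ax":0,"ay":0,"az":0,"hand":0}]'
```

```text
time: 13.82
tool_pos: [0.59, -0.2025, 0.0304]
tcp_rot: [-0.0, 0.991, 0.137, -0.0]
ft_force: [0.5, 0.2, 0.2]
opening: 0.0003
grip_force: 0.2
time: 14.2
tool_pos: [0.5905, -0.2023, 0.0304]
tcp_rot: [-0.0, 0.991, 0.137, -0.002]
ft_force: [-8.5, -2.2, 3.2]
opening: 0.0007
grip_force: 4.1
time: 14.45
tool_pos: [0.5907, -0.2022, 0.0303]
tcp_rot: [-0.0, 0.991, 0.137, -0.003]
ft_force: [-12.4, -4.2, 5.7]
opening: 0.0003
grip_force: 6.2
```

Pushed with the flat of the closed fingers, the bearing is stopped hard and the sideways force is near zero, so it is centred between the bars. I'll retreat and check.

```bash
python3 -m inch '[{"dx":-10,"dy":0,"dz":0,"ax":0,"ay":0,"az":0,"hand":0},{"dx":-30,"dy":0,"dz":0,"ax":0,"ay":0,"az":0,"hand":0},{"dx":-30,"dy":0,"dz":-60,"ax":0,"ay":0,"az":0,"hand":0},{"dx":-60,"dy":0,"dz":-120,"ax":0,"ay":0,"az":0,"hand":0},{"dx":-120,"dy":0,"dz":-140,"ax":0,"ay":0,"az":0,"hand":0},{"dx":-180,"dy":0,"dz":-140,"ax":0,"ay":0,"az":0,"hand":0},{"dx":-220,"dy":0,"dz":-140,"ax":0,"ay":0,"az":0,"hand":0},{"dx":-220,"dy":0,"dz":-140,"ax":0,"ay":0,"az":0,"hand":0}]'; python3 - <<'E'
from h import *
im=bot.capture('top')
o=np.array([.5127,-.140]);th=np.radians(-74);vx,vy=81.2,95.1
bars=[[(vx+k*40,vy-7.3,26),(vx+k*13,vy+39.5,26)] for k in(1,-1)]
overlay(im,'top',o,th,[*bars,circ(vx,vy,28,31)],(300,165,400,240),8,'pics/ov2.png')
for q in('plunger_pad','bearing_1','small_cup','ring_cup','sanding_block'):print(q,[(round(r['score'],2),np.round(r['point'],3).tolist()) for r in bot.spot_point(q,'top')])
E
```

```text
time: 15.45
tool_pos: [0.3795, -0.262, 0.1709]
tcp_rot: [0.0, 0.991, 0.136, 0.0]
ft_force: [-0.2, 0.1, -0.1]
opening: 0.0006
grip_force: 0.0
plunger_pad [(0.76, [0.464, 0.026, 0.045])]
bearing_1 [(0.7, [0.51, -0.142, 0.032]), (0.67, [0.63, -0.189, 0.008]), (0.57, [0.51, -0.143, 0.016])]
small_cup [(0.58, [0.382, -0.143, 0.001])]
ring_cup [(0.62, [0.632, -0.188, 0.009])]
sanding_block [(0.6, [0.732, -0.303, 0.003])]
```

View pics/ov2.png

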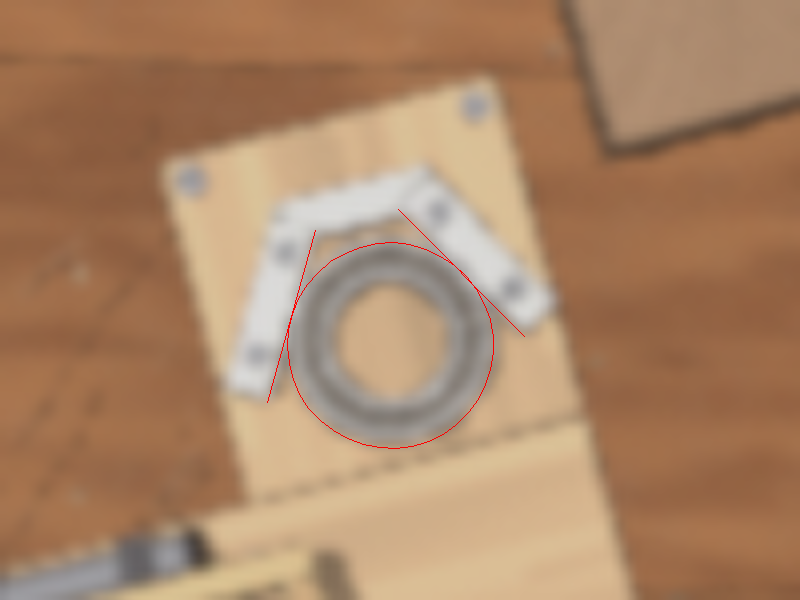

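The ring sits at (392,340) in the crop against both bars, with contacts at about (292,305) and (468,272). The straight reaction force agrees with this. The plunger is back out, two bearings remain in the magazine and the robot is clear.

```bash
python3 -c "
from station import bot
print(bot.hand_in())"
```

```text
the job is handed in; nothing more can be done
None
```

I handed the job in at about 15.7 s: one bearing was ejected and pushed into the V rest against both bars, the plunger sprang back fully, and the other two bearings are still in the magazine. The sanding block and small cup measured unmoved; the ring cup was missed in the last check, but the arm never went near it.

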